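# Set out the pepper and salt runner

### The arm

A 6-joint arm with a two-finger parallel gripper is mounted at the origin on the work surface. World frame = base frame: x ahead of the robot, y to its left, z up, the work surface at z = 0. Lengths are in mm, angles in rad, forces in N, time in s.
With the tool pointing down it reaches from about 425 to 1125 mm from the base axis. Payload 14.9 kg.
Tool frame: the origin (TCP) lies at the very end of the fingers, on their centre line; the grasp point (between the pads) lies 19 mm behind it; z points along the fingers, y is the line along which they close (so a half turn about z gives the same grasp; the last joint's range is limited). The gripper opens to 91 mm and grips with 3 to 60 N. Pads are 32 mm wide; open, the fingers measure 118 mm over their backs; the gripper's body (76 mm by 178 mm) begins 60 mm behind the grasp point.
Start: joints at [-1.32, 0.379, 1.734, -0, 1.028, -0.033], TCP at [195.999, -672.014, 213.932] pointing down, gripper open.
Joint ranges: [-2.77, 2.77], [-0.74, 2.19], [0, 2.66], [-1.06, 4.2], [0.31, 2.87], [-3.08, 3.08]. Speed limits (rad/s): [1.89, 1.89, 2.39, 3.14, 3.14, 3.14].

### API

Orientations are given as a rotation vector (axis times angle).
In Python, from bench import robot gives the robot as it stands.
- The arm moves only by the shell command python3 -m jog 'ROWS' [FORCE]. ROWS is JSON, a list of rows, each a list of 5 numbers: the opening, from 0 (shut) to 1 (fully open), then the shift along the world's x, y, z in mm, then the turn about the world's z in degrees. A call has 1 to 10 rows; each row shifts and turns the commanded pose from where the row before left it; what a row does not reach is not made up. A row lasts 1/12 s, in which the tool goes at most 41.7 mm and 7.16 degrees, less where a joint would pass 70% of its speed; a pose out of reach is approached as far as the arm can. A call with a gripper value outside its range is refused whole. The fingers move at their own pace and stop on an object; FORCE is the grip in N (left out, the last holds). Time passes only in rows, so rows that do not move let the fingers close. It gives the time, the measured TCP pose, the force, the opening and the grip force at its end, in the units of the state.
- robot.sense(): the state, without advancing time (a new reading comes with each control period).
- robot.get_image(name): name is "side" or "top" or "wrist"; returns (picture, depth): 384x512x3 uint8, red, green, blue; 384x512 float32, mm along the optical axis (not along the pixel's ray), 0 where there is no reading.
- robot.camera_info(name): a dict with "camera_matrix" (3x3 intrinsics, pixels), "k1" (the pictures are not rectified: a ray, as slopes to the right and down, at radius r is drawn at 1 + k1 r^2 times it, then the intrinsics apply), "rvec" (rotation vector, rad) and "tvec" (3), from world to camera coordinates, as OpenCV has them. Camera axes: x right, y down, z forward; pixel columns grow to the right and rows downward; lengths in mm; the calibration is good to about 2 mm. A picture is of the moment at which its call begins: read the wrist's pose just before it. camera_info takes no time and is no camera call; for the wrist camera it gives the pose at the moment of the call.
- robot.close_job(): hands the job in; it is judged then, once.
The state is a dict: "t": time; "joint_pos": joint angles; "joint_velocities": joint speeds; "joint_efforts": joint torques, N m; "ee_pos": TCP position; "eef_rot": TCP orientation; "wrist_force": force on the tool from outside, world axes, zero at the start; "moment": the same for the moment, N m; "opening": finger opening in mm; "finger_force": force on a finger pad.
Only numpy, scipy, OpenCV 4.12 (cv2) and the standard library are available. Lean on these libraries where they do the work, as an engineer would, in place of code of your own. Each camera call takes 0.05 s, during which the arm holds its last target. There are 200 camera calls.

### The job

Set out the bamboo runner: first stand the red mug in the middle of the round cork coaster and the open wooden salt cellar in the middle of the square slate tile, in either order. Then draw the pepper mill straight up out of its steel sleeve and stand it upright on the runner in line with the coaster and the tile, midway between them; last, put the brass-knobbed lid squarely on top of the cellar. Keep the mill upright throughout, and leave the white mug, the canister and the tongs where they are.

Things in the scene. Friction and masses are not known exactly. Their poses are not given: they have to be found in the camera images.
- mug_mid (a point): Red ceramic mug, loose, standing upright: 62 mm across at the rim, 80 mm tall, about 0.22 kg, open at the top, with a loop handle on its own +y side that reaches about 30 mm out from the wall. At the start the handle points roughly towards the robot. The point is on the mug's axis, half-way up (40 mm above its foot); z is up.
- cellar_mid (a point): Open wooden salt cellar, loose: a plain round empty pot 58 mm across and 42 mm tall, about 0.15 kg, wall 6 mm, flat rim. The point is on its axis half-way up (21 mm above its foot); z is up.
- lid_knob (a point): Lid of the salt cellar, loose, lying on the counter: a flat wooden disc 62 mm across and 8 mm thick with an upright brass knob 20 mm across and 28 mm tall on it (36 mm tall over all), about 0.07 kg. The point is on the axis, 26 mm above the lid's underside (18 mm up the knob, 10 mm below its top); z is up. The underside is flat: on the cellar it rests on the rim.
- mill_mid (a point): Dark wooden pepper mill, loose, standing upright in the steel sleeve at the start: 130 mm tall, about 0.18 kg. The round lower part is 40 mm across up to 66 mm above the foot, the upper part 34 mm across from 72 to 116 mm (grip it there, about 94 mm above the foot), with a small steel button on top. The point is on the axis half-way up (65 mm above its foot); z is up.
- sleeve: Fixed steel sleeve, an upright open tube on the counter in which the mill stands: 55 mm outside, 45 mm tall, on a 72 mm base flange 2 mm thick, with about 1.5 mm of clearance around the mill. The mill's foot starts on its floor, 4 mm above the counter, so the mill must rise 41 mm, straight up, to come clear. Origin: centre of the underside, on the counter; z is up.
- cork: Fixed round cork coaster, 92 mm across, 6 mm thick, lying near one end of the bamboo runner. The runner is a fixed flat pale board of 110 by 400 mm, 8 mm thick, and the cork lies 140 mm from the runner's middle. Origin: centre of the cork's underside, on the runner's top, so the cork's top is 6 mm above it; z is up, y runs along the runner, x across it.
- slate: Fixed square tile of dark grey slate, 92 by 92 mm, 6 mm thick, lying near the other end of the runner, 280 mm from the cork. Origin: centre of its underside, on the runner's top; its top is 6 mm above it; z is up, y runs along the runner, x across it. The runner's middle, where the mill goes, is midway between cork and slate; the surface there is at the height of these two origins (8 mm above the counter).
- white_mug_mid (a point): White ceramic mug, a bystander of the same shape and size as the red one, loose, to one side. Not to be moved. The point is on its axis, 40 mm above its foot.
- canister_mid (a point): Clear acrylic canister with a latch lid and biscuits inside, a bystander to one side: about 104 mm square and 124 mm tall, 0.9 kg. Not to be moved. The point is at its centre, 62 mm above the counter.
- tongs_mid (a point): Stainless tongs lying flat, a bystander behind the runner: about 215 mm long along their own x and 52 mm wide at the tips, 14 mm tall. Not to be moved. The point is at mid-length, 7 mm above the counter.
Mind the look-alikes: they are no part of the job. Several things look just like the part that bears mug_mid: the one meant starts farthest to the robot's left.

How it is judged (in metres and radians):
On the way, in this order (a step that is already met when the one before it is completed fails the run):
1. the red mug stands on the cork coaster and the salt cellar on the slate tile, both before the mill is set between them (horizontal distance between mug_mid and cork below 0.015 m and z of mug_mid in the frame of cork between 0.041 and 0.051 m and angle between each of mug_mid, cellar_mid's own z axis and vertical below 0.1 rad and horizontal distance between cellar_mid and slate below 0.015 m and z of cellar_mid in the frame of slate between 0.022 and 0.032 m), for 0.2 s.
2. then the pepper mill stands on the runner midway between them, before the lid goes on (all of step 1 and x of mill_mid in the frame of cork between -0.015 and 0.015 m and horizontal distance between mill_mid and cork between 0.125 and 0.155 m and horizontal distance between mill_mid and slate between 0.125 and 0.155 m and z of mill_mid in the frame of cork between 0.06 and 0.07 m and angle between mill_mid's own z axis and vertical below 0.1 rad), for 0.2 s.
3. last, the lid lies on the cellar (all of step 2 and horizontal distance between lid_knob and cellar_mid below 0.01 m and z of lid_knob in the frame of cellar_mid between 0.043 and 0.051 m and angle between lid_knob's own z axis and vertical below 0.1 rad), for 0.2 s.
At the end, for the whole second after the job is handed in: Mug on the cork and cellar on the slate within 15 mm of their centres; mill on the runner within 15 mm of the cork-slate line, 125 to 155 mm from each centre; lid flat on the cellar rim within 10 mm of its axis; all upright within 0.1 rad, at rest (all of step 3 and linear speed of each of mug, cellar, mill, lid below 0.02 m/s); the robot touches nothing.
It fails at once if the white mug is moved by more than 15 mm (distance of white_mug_mid from where it was at the start of the episode above 0.015 m).
It fails at once if the canister is moved by more than 15 mm (distance of canister_mid from where it was at the start of the episode above 0.015 m).
It fails at once if the tongs are moved by more than 15 mm (distance of tongs_mid from where it was at the start of the episode above 0.015 m).
It fails at once if the pepper mill leans by more than 0.4 rad (angle between mill_mid's own z axis and vertical above 0.4 rad).
It also fails if it takes over 102 s, if anything falls off the work surface, if the arm or the gripper's body presses on something with over 40 N, if the wrist force passes 120 N, or if a joint passes its speed limit or range.

## Working session

There is one attempt and no reset: what is moved stays moved. The work goes in short steps, Python scripts to look and compute and a shell command to move; the robot and the scene stay as the last step left them, time stands still between calls to the robot, and variables do not carry over. Pictures are saved under pics/ and viewed, at most 14 in all, crops included, and the job is handed in when it is done.

```bash
mkdir -p pics; ls; cat > h.py <<'E'
import numpy as np, cv2
from bench import robot
def grab(name):
    ci=robot.camera_info(name); im,d=robot.get_image(name)
    return im,d,ci
def world(ci,d,px):
    K=np.array(ci["camera_matrix"],float);R=cv2.Rodrigues(np.array(ci["rvec"],float))[0];t=np.array(ci["tvec"],float).ravel()
    px=np.array(px,float).reshape(-1,2)
    n=cv2.undistortPoints(px.reshape(-1,1,2),K,np.array([ci["k1"],0,0,0.])).reshape(-1,2)
    z=d[px[:,1].astype(int),px[:,0].astype(int)]
    P=np.c_[n*z[:,None],z]
    return (P-t)@R
def cloud(ci,d):
    v,u=np.mgrid[0:384,0:512]; return world(ci,d,np.c_[u.ravel(),v.ravel()]).reshape(384,512,3)
def save(n,im): cv2.imwrite(n,im[:,:,::-1])
E
python3 - <<'E'
from h import *
print(robot.sense())
for n in("top","side"):
    im,d,ci=grab(n); save(f"pics/{n}0.png",im); np.savez(f"{n}0.npz",im=im,d=d,P=cloud(ci,d)); print(n,ci["tvec"])
E
```

```text
pics
{'t': 0.0, 'joint_pos': array([-1.32027813e+00,  3.79395885e-01,  1.73477098e+00, -3.00356919e-05,
        1.02850209e+00, -3.33217522e-02]), 'joint_velocities': array([-0.00083601,  0.00024244, -0.00133325,  0.00137586,  0.00106385,
        0.0007794 ]), 'joint_efforts': array([ 3.16707898e-03, -7.63729548e+01, -4.34359324e+01,  6.52095443e-02,
        4.24008840e-02, -1.13841484e-04]), 'ee_pos': array([ 195.90699023, -671.6193973 ,  213.30197215]), 'eef_rot': array([-3.10894797e+00, -4.44232750e-01,  2.23326330e-04]), 'wrist_force': array([0.01918534, 0.40318672, 0.08159937]), 'moment': array([-0.04596073, -0.03048666,  0.03852142]), 'finger_force': 0.0, 'opening': 91.42890470293202}
top [  23.58960695  561.04567516 1272.81322205]
side [ 493.32585525  256.33877811 1262.61501469]
```

View pics/top0.png

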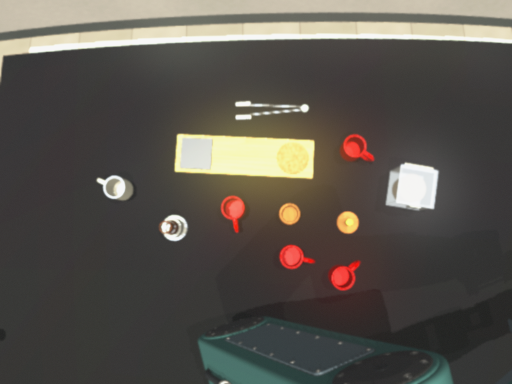

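View pics/side0.png

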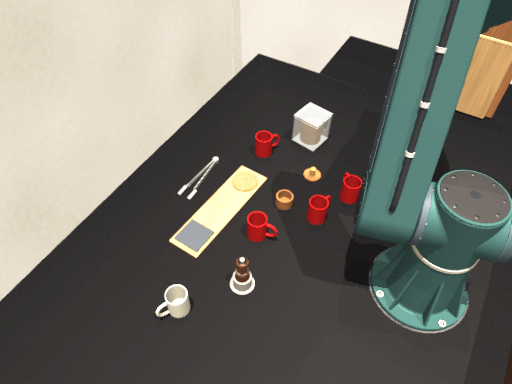

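The top view shows four red mugs, at (233,208), (291,257), (343,277) and (355,148). The leftmost is (233,208), and its handle points down towards the robot. The other things are: cellar (289,213), lid (347,222), mill in its sleeve (172,228), slate (196,154), cork (292,157), white mug (118,188), canister (412,187) and tongs (272,110).

```bash
python3 - <<'E'
from h import *
f=np.load("top0.npz");im,d,P=f["im"],f["d"],f["P"]
hsv=cv2.cvtColor(im,cv2.COLOR_RGB2HSV)
def near(u,v,r):
    m=np.zeros((384,512),bool);m[v-r:v+r+1,u-r:u+r+1]=1;return m&(d>0)
for n,u,v,r,lo,hi in [("mug",233,208,24,70,90),("mughandle",233,220,24,30,62),("cellar",289,213,16,34,50),("lid",347,222,16,3,14),("knob",347,222,16,25,45),("mill",170,228,20,90,150),("millall",170,228,20,118,150),("sleeve",174,228,20,38,50),("white",118,188,24,70,90),("canis",412,187,35,110,140),("cork",292,157,20,12,17),("slate",196,154,20,12,17),("runner",245,157,80,5,11)]:
    m=near(u,v,r)&(P[...,2]>lo)&(P[...,2]<hi);Q=P[m]
    print(n,m.sum(),Q.mean(0).round(1),Q.min(0).round(0),Q.max(0).round(0),"ctr",((Q.min(0)+Q.max(0))/2).round(1))
    if n[:3] in("mug","cel","lid","whi"): print(cv2.minEnclosingCircle(Q[:,:2].astype(np.float32)))
m=near(245,157,80)&(P[...,2]>4)&(P[...,2]<18)
print(cv2.minAreaRect(P[m][:,:2].astype(np.float32)))
print("counter",P[250,200],P[120,200])
s=cv2.resize(im[120:260,140:380],None,fx=3,fy=3,interpolation=cv2.INTER_CUBIC);save("pics/crop1.png",s)
E
```

```text
mug 127 [499.3  80.7  78.8] [454.  50.  70.] [532. 111.  88.] ctr [492.9  80.4  78.8]
((492.86492919921875, 77.9156494140625), 39.95992660522461)
mughandle 58 [490.5  77.8  47.5] [437.  49.  30.] [529. 107.  62.] ctr [483.3  77.8  46.1]
((483.33197021484375, 75.98011779785156), 46.49348831176758)
cellar 131 [485.2 -75.6  41.8] [ 457. -103.   35.] [513. -47.  49.] ctr [485.1 -75.5  42. ]
((484.701904296875, -76.11415100097656), 28.7206974029541)
lid 389 [ 458.4 -243.3    7.4] [ 411. -291.    3.] [ 504. -196.   14.] ctr [ 457.7 -243.2    8.4]
((459.1786804199219, -243.16107177734375), 64.30416870117188)
knob 43 [ 457.  -242.    35.8] [ 448. -252.   27.] [ 465. -233.   42.] ctr [ 456.9 -242.5   34.8]
mill 108 [449.4 249.8 120.4] [434. 237.  91.] [466. 272. 138.] ctr [449.9 254.6 114.4]
millall 79 [449.8 252.9 125.9] [434. 238. 118.] [466. 272. 138.] ctr [449.7 255.1 128. ]
sleeve 96 [448.5 247.1  44.5] [423. 229.  38.] [476. 282.  50.] ctr [449.3 255.8  44.2]
white 144 [565.2 412.5  77.9] [535. 380.  70.] [594. 452.  85.] ctr [564.1 415.9  77.7]
((565.0992431640625, 417.5960693359375), 37.96036148071289)
canis 1577 [ 546.7 -413.7  123.4] [ 487. -474.  110.] [ 610. -357.  132.] ctr [ 548.4 -415.3  121.3]
cork 529 [647.  -89.7  14.3] [ 594. -148.   12.] [697. -32.  17.] ctr [645.6 -89.7  14.5]
slate 658 [665.2 188.8  14.3] [610. 130.  12.] [719. 248.  17.] ctr [664.7 188.9  14.5]
runner 3739 [645.7  36.8   7.8] [ 420. -192.    5.] [901. 286.  11.] ctr [660.4  46.8   8. ]
((658.764404296875, 49.47627258300781), (478.11138916015625, 478.6386413574219), 89.22962951660156)
counter [384.16380628 180.79838684  -2.65173544] [766.24681943 179.67090249  -1.7510152 ]
```

View pics/crop1.png

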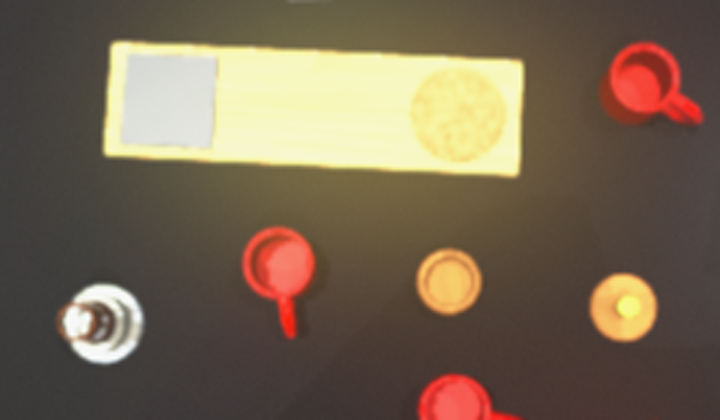

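The crop confirms the choice: the leftmost red mug, with its handle towards the robot. The cork and slate need a better fit, so I'll use colour masks.

```bash
python3 - <<'E'
from h import *
f=np.load("top0.npz");im,d,P=f["im"],f["d"],f["P"]
hsv=cv2.cvtColor(im,cv2.COLOR_RGB2HSV).astype(int)
print(hsv[157,245],hsv[157,292],hsv[154,196],hsv[190,200])
w=np.zeros(d.shape,bool);w[125:185,170:320]=1
run=w&(hsv[...,2]>120)
rr=cv2.minAreaRect(P[run][:,:2].astype(np.float32));print("runner",rr)
sl=run&(hsv[...,1]<60);sl[:,225:]=0
k=cv2.morphologyEx(sl.astype(np.uint8),cv2.MORPH_OPEN,np.ones((3,3)))>0
print("slate",k.sum(),P[k].mean(0),cv2.minAreaRect(P[k][:,:2].astype(np.float32)))
# cork from crop circle (412..505, 68..162)/3
u,v=140+458.5/3,120+115/3
print("cork",u,v,P[int(v)-3:int(v)+4,int(u)-3:int(u)+4].mean((0,1)))
E
```

```text
[ 30  57 247] [ 27 104 247] [ 43   8 225] [20 62 87]
runner ((577.1000366210938, 56.546722412109375), (410.4790954589844, 280.0640563964844), 86.01094818115234)
slate 1356 [662.57618045 178.22131142  14.1174327 ] ((600.9645385742188, 92.44252014160156), (380.88031005859375, 141.55502319335938), 53.825279235839844)
cork 292.83333333333337 158.33333333333334 [644.12857797 -88.67668117  13.37805854]
```

```bash
python3 -m jog '[[1,20,35,0,0],[1,20,35,0,-5],[1,20,35,0,-5],[1,20,35,0,0],[1,20,35,0,0],[1,20,35,0,0],[1,20,35,0,0],[1,20,35,0,0],[1,20,35,0,0],[1,20,35,0,0]]'
```

```text
t: 0.93
ee_pos: [396.4, -320.1, 213.9]
eef_rot: [-3.137, -0.171, 0.0]
wrist_force: [0.3, 0.0, 0.8]
opening: 91.3
finger_force: 0.0
```

```bash
python3 -m jog '[[1,10,40,0,0],[1,10,40,0,0],[1,10,40,0,0],[1,10,40,0,0],[1,10,40,0,0],[1,10,40,0,0],[1,10,40,0,0],[1,10,40,0,0],[1,10,40,0,0],[1,10,40,0,0]]'; python3 -m jog '[[1,5,2,0,0],[1,0,0,0,0],[1,0,0,0,0]]'
python3 - <<'E'
from h import *
im,d,ci=grab("wrist"); P=cloud(ci,d); save("pics/w1.png",im); np.savez("w1.npz",im=im,d=d,P=P)
hsv=cv2.cvtColor(im,cv2.COLOR_RGB2HSV).astype(int)
red=((hsv[...,0]<8)|(hsv[...,0]>172))&(hsv[...,1]>150)&(d>0)&(P[...,2]>74)&(P[...,2]<88)
Q=P[red]; print(red.sum(),Q.min(0),Q.max(0))
E
```

```text
t: 1.77
ee_pos: [495.9, 80.2, 213.9]
eef_rot: [3.137, 0.172, 0.0]
wrist_force: [0.4, -0.5, 0.1]
opening: 91.0
finger_force: 0.0
t: 2.02
ee_pos: [500.7, 79.8, 213.6]
eef_rot: [3.137, 0.173, -0.001]
wrist_force: [-0.1, 0.1, -0.5]
opening: 91.0
finger_force: 0.0
670 [472.1039084   46.98428863  74.16209453] [533.58781964 107.99106336  81.89348083]
```

View pics/w1.png

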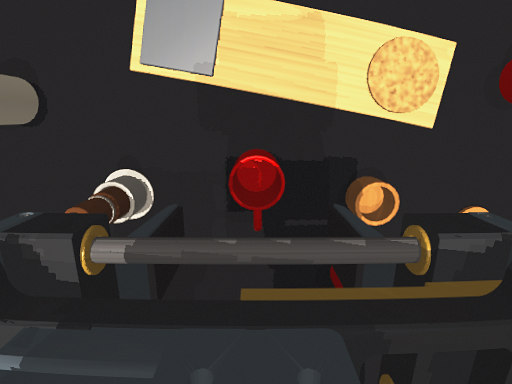

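The wrist view shows the mug at (257,180) with its handle down, the cork at (403,74), the slate at the top left (180,35), the cellar at (373,200) and the mill at (110,195). Next I'll measure the cork and cellar from this view.

```bash
python3 - <<'E'
from h import *
f=np.load("w1.npz");im,d,P=f["im"],f["d"],f["P"]
w=np.zeros(d.shape,bool)
def reg(r0,r1,c0,c1):
    m=w.copy();m[r0:r1,c0:c1]=1;return m&(d>0)
m=reg(35,118,360,445)&(P[...,2]>11.5)&(P[...,2]<17);Q=P[m];print("cork",m.sum(),Q.min(0),Q.max(0),Q.mean(0))
m=reg(0,80,130,235)&(P[...,2]>11.5)&(P[...,2]<17);Q=P[m];print("slate",m.sum(),Q.min(0),Q.max(0))
m=reg(0,130,120,460)&(P[...,2]>5)&(P[...,2]<17);Q=P[m];r=cv2.minAreaRect(Q[:,:2].astype(np.float32));print("run",m.sum(),r,Q.min(0),Q.max(0))
m=reg(165,230,340,405)&(P[...,2]>37)&(P[...,2]<47);Q=P[m];print("cellar",m.sum(),(Q.min(0)+Q.max(0))/2,Q.min(0),Q.max(0))
E
```

```text
cork 4234 [ 601.51757771 -136.77931078   11.52045963] [692.12984225 -45.15763519  16.66469371] [647.16746049 -90.37570919  13.73320353]
slate 5278 [617.87911397 139.21777774  11.50077757] [704.65400715 236.1096388   16.35375556]
run 27737 ((656.1074829101562, 47.90937805175781), (400.0035400390625, 110.96612548828125), 86.25135040283203) [ 588.66844732 -154.6608329     5.00334207] [713.2657082  250.26197531  16.66469371]
cellar 636 [485.45389097 -77.37479946  40.29828832] [ 457.2677871  -105.76926605   37.05918982] [513.63999484 -48.98033287  43.53738682]
```

```bash
python3 -m jog '[[1,1,-1,-35,0],[1,0,0,-35,0],[1,0,0,-35,0],[1,0,0,-35,0],[1,0,0,-27,0],[1,0,0,-10,0],[1,0,0,0,0],[0.5,0,0,0,0],[0.5,0,0,0,0]]' 15; python3 -m jog '[[0.4,0,0,0,0],[0.4,0,0,0,0],[0.4,0,0,0,0],[0.4,0,0,0,0],[0.4,0,0,0,0]]'
```

```text
t: 2.82
ee_pos: [503.1, 78.7, 38.6]
eef_rot: [-3.137, -0.171, -0.003]
wrist_force: [0.7, -0.1, 1.0]
opening: 81.2
finger_force: 0.0
t: 3.23
ee_pos: [502.6, 79.1, 37.9]
eef_rot: [-3.137, -0.172, -0.002]
wrist_force: [-2.0, -1.1, 11.0]
opening: 60.8
finger_force: 15.0
```

```bash
python3 -m jog '[[0.4,0,0,20,0],[0.4,0,0,30,0],[0.4,0,0,30,0],[0.4,18,-21,20,0],[0.4,25,-30,0,0],[0.4,25,-30,0,0],[0.4,25,-30,0,0],[0.4,25,-30,0,0],[0.4,25,-28,0,0],[0.4,0,0,0,0]]' 25; python3 -m jog '[[0.4,0,0,-30,0],[0.4,0,0,-30,0],[0.4,0,0,-15,0],[0.4,0,0,0,0],[0.4,0,0,0,0]]'
```

```text
t: 4.07
ee_pos: [648.8, -94.4, 137.7]
eef_rot: [3.136, 0.168, 0.005]
wrist_force: [-0.7, 0.5, -2.3]
opening: 60.7
finger_force: 25.0
t: 4.48
ee_pos: [644.7, -89.8, 61.9]
eef_rot: [-3.137, -0.172, 0.002]
wrist_force: [-0.0, -0.1, -2.5]
opening: 60.4
finger_force: 25.0
```

```bash
python3 -m jog '[[0.4,1,0,-5,0],[0.4,0,0,-3,0],[0.4,0,0,0,0]]'; python3 -m jog '[[0.4,0,0,-1.5,0],[0.4,0,0,0,0]]'
```

```text
t: 4.73
ee_pos: [646.4, -90.0, 54.5]
eef_rot: [3.137, 0.172, 0.001]
wrist_force: [-0.2, -1.4, -2.4]
opening: 60.4
finger_force: 25.0
t: 4.9
ee_pos: [646.2, -90.0, 52.8]
eef_rot: [3.137, 0.172, 0.001]
wrist_force: [-0.1, 0.4, -2.1]
opening: 60.1
finger_force: 25.0
```

```bash
python3 -m jog '[[0.4,0,0,-1,0],[0.4,0,0,0,0],[1,0,0,0,0],[1,0,0,0,0],[1,0,0,0,0],[1,0,0,0,0],[1,0,0,5,0],[1,0,0,35,0],[1,0,0,40,0],[1,0,0,40,0]]'; python3 -m jog '[[1,-35,2,40,0],[1,-35,2,0,0],[1,-35,3,0,0],[1,-35,3,0,0],[1,-21,3,0,0],[1,0,0,0,0],[1,0,0,0,0],[1,0,0,0,0]]'
python3 - <<'E'
from h import *
im,d,ci=grab("wrist"); P=cloud(ci,d); save("pics/w2.png",im); np.savez("w2.npz",im=im,d=d,P=P)
m=(d>0)&(P[...,2]>36)&(P[...,2]<47)&(abs(P[...,0]-485)<45)&(abs(P[...,1]+76)<45);Q=P[m];print("cellar",m.sum(),(Q.min(0)+Q.max(0))/2,Q.max(0)-Q.min(0))
m=(d>0)&(P[...,2]>89)&(P[...,2]<100)&(abs(P[...,0]-646)<50)&(abs(P[...,1]+90)<50);Q=P[m];print("mug",m.sum(),(Q.min(0)+Q.max(0))/2,Q.max(0)-Q.min(0))
print(robot.sense()["ee_pos"])
E
```

```text
t: 5.73
ee_pos: [645.3, -89.9, 172.6]
eef_rot: [-3.137, -0.171, 0.002]
wrist_force: [0.5, -0.4, -0.4]
opening: 91.1
finger_force: 0.0
t: 6.4
ee_pos: [493.5, -77.6, 203.4]
eef_rot: [3.137, 0.171, 0.002]
wrist_force: [0.3, -0.1, 0.2]
opening: 91.5
finger_force: 0.0
cellar 704 [485.35653159 -78.43681191  40.07647515] [57.27813654 56.60368997  8.07973683]
mug 853 [644.52894868 -90.99945922  92.24787004] [57.22497075 60.5507189   6.49020826]
[493.63340289 -77.63364136 203.22550877]
```

View pics/w2.png

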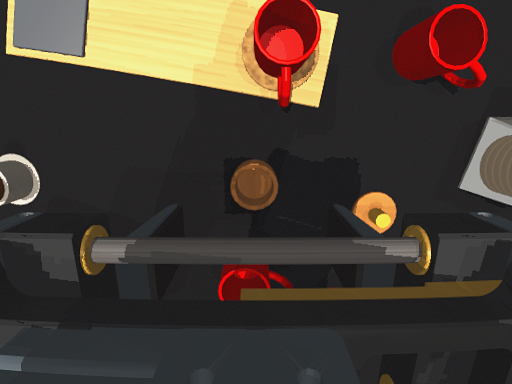

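The mug stands centred on the cork. The cellar is at (254,185), directly below the gripper, so I'll grasp it.

```bash
python3 -m jog '[[1,-8,0.5,-38,0],[1,0,0,-38,0],[1,0,0,-38,0],[1,0,0,-38,0],[1,0,0,-28,0],[1,0,0,-14,0],[1,0,0,0,0],[1,0,0,0,0]]' 15; python3 -m jog '[[0.4,0,0,0,0],[0.4,0,0,0,0],[0.4,0,0,0,0],[0.4,0,0,0,0],[0.4,0,0,0,0],[0.4,0,0,0,0]]'
```

```text
t: 7.12
ee_pos: [484.9, -77.0, 8.2]
eef_rot: [-3.137, -0.172, 0.002]
wrist_force: [-0.2, -0.3, 0.4]
opening: 91.1
finger_force: 0.0
t: 7.62
ee_pos: [484.9, -77.0, 9.3]
eef_rot: [3.137, 0.172, 0.001]
wrist_force: [-1.4, -0.2, 8.0]
opening: 57.4
finger_force: 15.0
```

```bash
python3 -m jog '[[0.4,0,0,20,0],[0.4,0,0,30,0],[0.4,0,10,30,0],[0.4,5,30,20,0],[0.4,20,33,0,0],[0.4,25,32,0,0],[0.4,25,32,0,0],[0.4,25,32,0,0],[0.4,25,32,0,0],[0.4,25,32,0,0]]' 20; python3 -m jog '[[0.4,25,32,0,0],[0.4,5,0,0,0],[0.4,0,0,-25,0],[0.4,0,0,-30,0],[0.4,0,0,-18,0],[0.4,0,0,0,0],[0.4,0,0,0,0]]'
```

```text
t: 8.45
ee_pos: [635.2, 157.9, 108.7]
eef_rot: [3.137, 0.172, -0.001]
wrist_force: [0.9, -1.4, -0.3]
opening: 57.4
finger_force: 20.0
t: 9.03
ee_pos: [663.8, 187.8, 35.1]
eef_rot: [3.137, 0.171, -0.003]
wrist_force: [0.3, 0.6, 0.3]
opening: 57.4
finger_force: 20.0
```

```bash
python3 -m jog '[[0.4,1,0,-8,0],[0.4,0,0,-3,0],[0.4,0,0,0,0],[0.4,0,0,-1,0],[0.4,0,0,0,0]]'; python3 -m jog '[[1,0,0,0,0],[1,0,0,0,0],[1,0,0,0,0],[1,0,0,0,0],[1,0,0,10,0],[1,-5,0,35,0],[1,-20,0,40,0],[1,-25,0,40,0],[1,-20,0,30,0],[1,0,0,0,0]]'
python3 - <<'E'
from h import *
im,d,ci=grab("wrist"); P=cloud(ci,d); save("pics/w3.png",im)
m=(d>0)&(P[...,2]>50)&(P[...,2]<62)&(abs(P[...,0]-664)<50)&(abs(P[...,1]-188)<50);Q=P[m];print("cellar",m.sum(),(Q.min(0)+Q.max(0))/2,Q.max(0)-Q.min(0))
m=(d>0)&(P[...,2]>11.5)&(P[...,2]<17)&(abs(P[...,0]-664)<70)&(abs(P[...,1]-188)<70);Q=P[m];print("slate",m.sum(),cv2.minAreaRect(Q[:,:2].astype(np.float32)))
E
```

```text
t: 9.45
ee_pos: [665.9, 188.1, 24.3]
eef_rot: [-3.137, -0.172, -0.001]
wrist_force: [0.3, 0.3, -2.3]
opening: 57.4
finger_force: 20.0
t: 10.28
ee_pos: [599.8, 188.8, 178.0]
eef_rot: [-3.135, -0.172, -0.01]
wrist_force: [1.8, 0.3, 0.4]
opening: 91.2
finger_force: 0.0
cellar 1000 [666.25778199 187.5249673   53.77189711] [57.49487957 56.25602189  7.39767416]
slate 3786 ((666.0367431640625, 187.50164794921875), (92.11278533935547, 92.0153579711914), 86.15100860595703)
```

View pics/w3.png

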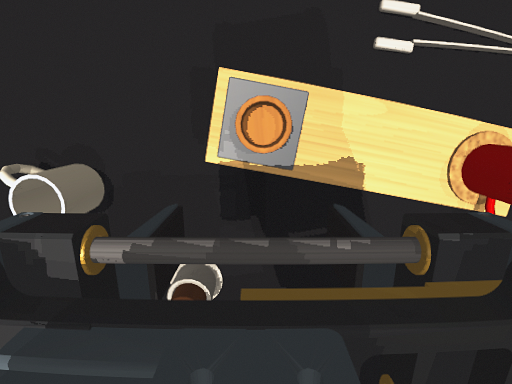

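The cellar at (264,124) sits centred on the slate. The mill is next.

```bash
python3 -m jog '[[1,-25,10,30,0],[1,-30,10,20,0],[1,-35,15,0,0],[1,-35,15,0,0],[1,-25,15,0,0],[1,0,0,0,0],[1,0,0,0,0]]'
python3 - <<'E'
from h import *
im,d,ci=grab("wrist"); P=cloud(ci,d); save("pics/w4.png",im)
B=(d>0)&(abs(P[...,0]-450)<60)&(abs(P[...,1]-254)<60)
for n,lo,hi in(("top",121,142),("sleeve",39,49),("mid",75,120)):
    m=B&(P[...,2]>lo)&(P[...,2]<hi);Q=P[m];print(n,m.sum(),Q.mean(0),(Q.min(0)+Q.max(0))/2,Q.max(0)-Q.min(0))
E
```

```text
t: 10.92
ee_pos: [449.2, 253.6, 221.3]
eef_rot: [3.137, 0.175, -0.0]
wrist_force: [0.5, -0.4, 0.3]
opening: 91.3
finger_force: 0.0
top 404 [452.67282533 253.17426356 127.11661333] [451.46544686 252.53515082 127.92027021] [31.70597678 30.94040448 13.81481118]
sleeve 449 [461.19228249 254.09564159  44.20423619] [451.73582507 252.60142695  43.70790052] [53.55529671 53.6932108   9.37641657]
mid 486 [455.78509538 253.47535203  90.93679815] [451.85784827 253.29665114  97.50922814] [34.22999754 33.70539645 44.97572997]
```

View pics/w4.png

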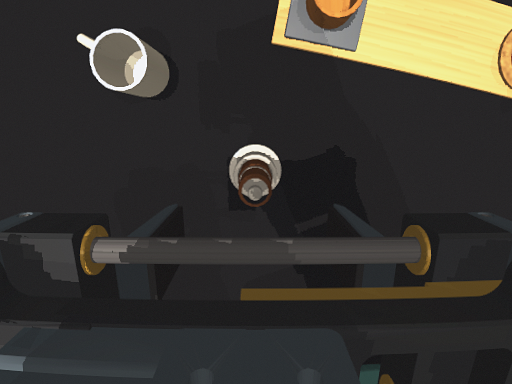

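The mill (255,185) stands in its sleeve, centred at about (451.3, 253.3), and both cameras agree within 2 mm.

```bash
python3 -m jog '[[1,2,0,-35,0],[1,0,0,-35,0],[1,0,0,-35,0],[1,0,0,-25,0],[1,0,0,-12,0],[1,0,0,0,0],[0.6,0,0,0,0],[0.5,0,0,0,0],[0.4,0,0,0,0],[0.3,0,0,0,0]]' 10; python3 -m jog '[[0.2,0,0,0,0],[0.2,0,0,0,0],[0.2,0,0,0,0],[0.2,0,0,0,0],[0.2,0,0,0,0],[0.2,0,0,0,0]]' 10
```

```text
t: 11.8
ee_pos: [452.8, 253.4, 80.7]
eef_rot: [-3.136, -0.171, -0.003]
wrist_force: [0.0, -0.2, -0.7]
opening: 67.7
finger_force: 0.0
t: 12.3
ee_pos: [451.9, 253.1, 79.4]
eef_rot: [-3.137, -0.171, -0.0]
wrist_force: [-0.9, 0.9, -0.2]
opening: 33.4
finger_force: 10.0
```

Gripped at 33.4 mm, which matches the 34 mm upper part. I'll draw it up slowly with more grip.

```bash
python3 -m jog '[[0.2,0,0,0,0],[0.2,0,0,0,0],[0.2,0,0,6,0],[0.2,0,0,8,0],[0.2,0,0,8,0],[0.2,0,0,0,0]]' 25; python3 -m jog '[[0.2,0,0,10,0],[0.2,0,0,12,0],[0.2,0,0,12,0],[0.2,0,0,12,0],[0.2,0,0,12,0],[0.2,0,0,0,0]]'
```

```text
t: 12.8
ee_pos: [452.5, 253.3, 103.2]
eef_rot: [-3.136, -0.172, -0.003]
wrist_force: [-1.0, 1.1, -0.2]
opening: 33.4
finger_force: 25.0
t: 13.3
ee_pos: [453.1, 253.6, 162.3]
eef_rot: [-3.136, -0.172, -0.005]
wrist_force: [1.7, 0.0, -1.2]
opening: 33.3
finger_force: 25.0
```

```bash
python3 -m jog '[[0.2,10,-10,0,0],[0.2,18,-18,0,0],[0.2,25,-25,0,0],[0.2,28,-28,0,0],[0.2,28,-28,0,0],[0.2,28,-28,0,0],[0.2,28,-28,0,0],[0.2,22,-22,0,0],[0.2,12,-13,0,0],[0.2,4.5,-4.5,0,0]]'; python3 -m jog '[[0.2,0,0,0,0],[0.2,0,0,-20,0],[0.2,0,0,-25,0],[0.2,0,0,-15,0],[0.2,0,0,-8,0],[0.2,0,0,0,0],[0.2,0,0,0,0]]'
```

```text
t: 14.13
ee_pos: [656.6, 46.6, 159.1]
eef_rot: [3.137, 0.169, -0.0]
wrist_force: [-1.0, 0.8, -1.5]
opening: 33.3
finger_force: 25.0
t: 14.72
ee_pos: [655.2, 49.1, 91.7]
eef_rot: [-3.137, -0.172, 0.0]
wrist_force: [-0.9, 0.6, -2.4]
opening: 33.4
finger_force: 25.0
```

```bash
python3 -m jog '[[0.2,1,-0.5,-4,0],[0.2,0,0,-2,0],[0.2,0,0,0,0]]'; python3 -m jog '[[0.2,0,0,-1.5,0],[0.2,0,0,0,0],[0.2,0,0,0,0]]'
```

```text
t: 14.97
ee_pos: [656.6, 48.1, 85.7]
eef_rot: [3.137, 0.171, 0.001]
wrist_force: [-0.3, 0.6, -2.4]
opening: 33.3
finger_force: 25.0
t: 15.22
ee_pos: [656.4, 48.0, 84.0]
eef_rot: [-3.137, -0.171, -0.0]
wrist_force: [-1.0, -0.1, -1.8]
opening: 33.5
finger_force: 25.0
```

```bash
python3 -m jog '[[0.2,0,0,-0.8,0],[0.2,0,0,0,0],[0.2,0,0,0,0]]'
```

```text
t: 15.47
ee_pos: [656.6, 48.1, 83.4]
eef_rot: [-3.137, -0.171, -0.001]
wrist_force: [-0.8, -0.7, 1.5]
opening: 32.9
finger_force: 25.0
```

Contact made: the force went from −2 N to +1.5 N. I'll release, rise, and move over the lid for a look.

```bash
python3 -m jog '[[0.5,0,0,0,0],[0.7,0,0,0,0],[0.8,0,0,0,0],[0.8,0,0,0,0],[0.8,0,0,5,0],[0.8,0,0,30,0],[0.8,0,0,40,0],[0.8,0,0,40,0],[0.8,0,0,20,0],[0.8,-25,-25,0,0]]'; python3 -m jog '[[0.8,-20,-35,0,0],[0.8,-20,-35,0,0],[0.8,-20,-35,0,0],[0.8,-20,-35,0,0],[0.8,-20,-35,0,0],[0.8,-20,-35,0,0],[0.8,-20,-35,0,0],[0.8,-32,-20,0,0],[0.8,0,0,0,0],[0.8,0,0,0,0]]'
python3 - <<'E'
from h import *
im,d,ci=grab("wrist"); P=cloud(ci,d); save("pics/w5.png",im)
B=(d>0)&(abs(P[...,0]-458)<50)&(abs(P[...,1]+243)<50)
for n,lo,hi in(("knob",30,42),("disc",4,13)):
    m=B&(P[...,2]>lo)&(P[...,2]<hi);Q=P[m];print(n,m.sum(),Q.mean(0),(Q.min(0)+Q.max(0))/2,Q.max(0)-Q.min(0))
im,d,ci=grab("top"); P=cloud(ci,d)
m=(d>0)&(abs(P[...,0]-656)<50)&(abs(P[...,1]-50)<50)&(P[...,2]>115);Q=P[m];print("mill",m.sum(),(Q.min(0)+Q.max(0))/2,Q.max(0))
cv2.imwrite("pics/top2.png",cv2.resize(im[100:270,80:450],None,fx=2,fy=2)[:,:,::-1])
E
```

```text
t: 16.3
ee_pos: [636.5, 25.0, 224.5]
eef_rot: [3.137, 0.175, 0.016]
wrist_force: [0.3, -1.5, 0.9]
opening: 72.8
finger_force: 0.0
t: 17.13
ee_pos: [458.3, -242.9, 218.5]
eef_rot: [3.137, 0.167, 0.001]
wrist_force: [0.3, 0.9, -0.6]
opening: 73.1
finger_force: 0.0
knob 187 [ 458.93986827 -246.16402244   35.40919437] [ 458.75794065 -246.21239382   34.13205331] [18.78599719 18.27849967  7.68240561]
disc 1365 [ 459.74595759 -246.14319283    7.64367646] [ 458.33187269 -246.48815837    8.5337287 ] [61.24689731 60.89719978  8.32719136]
mill 78 [655.46157932  48.70576749 129.1353895 ] [671.87599789  64.41971056 141.83930986]
```

View pics/w5.png

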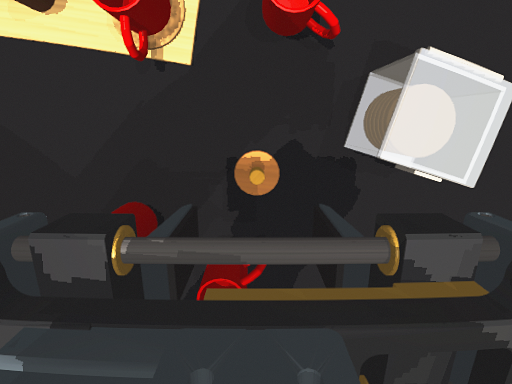

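View pics/top2.png

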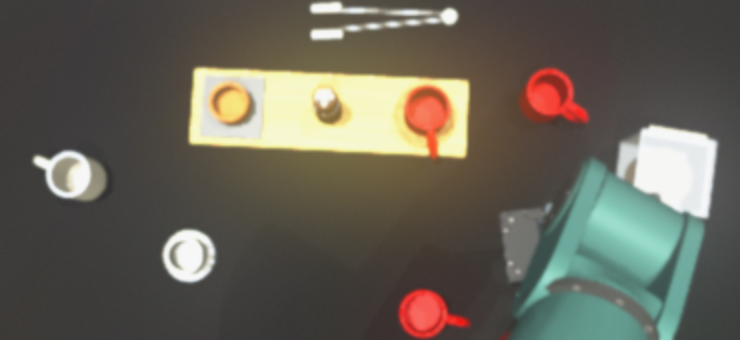

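The mill stands midway on the runner at crop (325,103), and the cellar and mug are in place. The lid is at wrist pixel (257,173), measured at (458.5, −245).

```bash
python3 -m jog '[[0.5,0,-2,-35,0],[0.5,0,0,-38,0],[0.5,0,0,-38,0],[0.5,0,0,-38,0],[0.5,0,0,-30,0],[0.5,0,0,-18,0],[0.5,0,0,-7,0],[0.5,0,0,-3,0],[0.5,0,0,0,0],[0.5,0,0,0,0]]' 10
```

```text
t: 18.07
ee_pos: [460.4, -244.1, 12.2]
eef_rot: [3.136, 0.172, 0.002]
wrist_force: [0.8, 0.3, 0.1]
opening: 45.7
finger_force: 0.0
```

```bash
python3 -m jog '[[0.1,-1.5,-0.5,-1,0],[0.1,0,0,0,0],[0.1,0,0,0,0],[0.1,0,0,0,0],[0.1,0,0,0,0],[0.1,0,0,0,0],[0.1,0,0,0,0],[0.1,0,0,0,0]]' 15; python3 -m jog '[[0.1,0,0,15,0],[0.1,0,0,30,0],[0.1,0,0,35,0],[0.1,0,0,35,0],[0.1,0,0,35,0],[0.1,0,0,35,0],[0.1,0,0,15,0],[0.1,0,0,0,0]]' 20
```

```text
t: 18.73
ee_pos: [458.1, -244.7, 10.5]
eef_rot: [3.137, 0.172, 0.001]
wrist_force: [-1.9, 0.7, 7.1]
opening: 19.5
finger_force: 15.0
t: 19.4
ee_pos: [459.5, -245.4, 214.0]
eef_rot: [3.133, 0.171, 0.008]
wrist_force: [-0.0, 0.1, -0.0]
opening: 19.8
finger_force: 20.0
```

```bash
python3 -m jog '[[0.1,8,15,0,0],[0.1,15,30,0,0],[0.1,18,36,0,0],[0.1,18,36,0,0],[0.1,18,36,0,0],[0.1,18,36,0,0],[0.1,18,36,0,0],[0.1,18,36,0,0],[0.1,18,36,0,0],[0.1,18,36,0,0]]'; python3 -m jog '[[0.1,18,36,0,0],[0.1,15,36,0,0],[0.1,8,27,0,0],[0.1,0,0,0,0],[0.1,0,0,-30,0],[0.1,0,0,-35,0],[0.1,0,0,-30,0],[0.1,0,0,-15,0],[0.1,0,0,0,0],[0.1,0,0,0,0]]'
python3 - <<'E'
from h import *
print(robot.sense()["ee_pos"])
im,d,ci=grab("wrist"); P=cloud(ci,d); save("pics/w6.png",im)
m=(d>0)&(P[...,2]>50)&(P[...,2]<62)&(abs(P[...,0]-664)<36)&(abs(P[...,1]-188)<36);Q=P[m];print("cellar",m.sum(),(Q.min(0)+Q.max(0))/2,Q.max(0)-Q.min(0))
E
```

```text
t: 20.23
ee_pos: [624.7, 90.5, 208.4]
eef_rot: [3.137, 0.172, -0.003]
wrist_force: [0.6, -0.3, -1.0]
opening: 19.4
finger_force: 20.0
t: 21.07
ee_pos: [665.6, 187.2, 99.6]
eef_rot: [3.137, 0.171, -0.002]
wrist_force: [0.7, 0.1, 0.0]
opening: 19.5
finger_force: 20.0
[665.55305915 187.221462    99.60802418]
cellar 417 [684.88663435 189.61829679  53.90175494] [20.27018583 49.40370491  7.70057546]
```

View pics/w6.png

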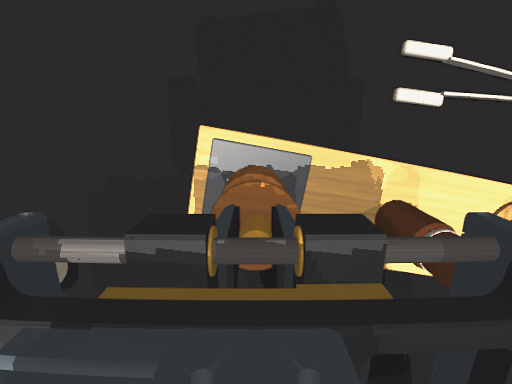

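The lid is held level above the cellar at (255,200), aligned within 1 mm. Lowering it now.

```bash
python3 -m jog '[[0.1,0,0.3,-18,0],[0.1,0,0,-9,0],[0.1,0,0,-3,0],[0.1,0,0,0,0],[0.1,0,0,0,0]]'; python3 -m jog '[[0.1,0,0,-2,0],[0.1,0,0,0,0],[0.1,0,0,0,0]]'
```

```text
t: 21.53
ee_pos: [666.3, 188.0, 70.9]
eef_rot: [-3.137, -0.172, -0.001]
wrist_force: [-0.1, 0.2, -1.0]
opening: 19.3
finger_force: 20.0
t: 21.78
ee_pos: [666.0, 187.9, 68.5]
eef_rot: [-3.137, -0.172, -0.001]
wrist_force: [-0.3, 0.7, -0.8]
opening: 19.5
finger_force: 20.0
```

```bash
python3 -m jog '[[0.1,0,0,-1.2,0],[0.1,0,0,0,0],[0.1,0,0,0,0]]'; python3 -m jog '[[0.1,0,0,-0.6,0],[0.1,0,0,0,0],[0.1,0,0,0,0]]'
```

```text
t: 22.03
ee_pos: [665.8, 187.9, 66.9]
eef_rot: [-3.137, -0.172, 0.0]
wrist_force: [-0.1, -0.1, -0.4]
opening: 19.9
finger_force: 20.0
t: 22.28
ee_pos: [665.9, 187.9, 66.5]
eef_rot: [-3.137, -0.172, -0.0]
wrist_force: [-2.0, -0.5, 3.9]
opening: 19.7
finger_force: 20.0
```

Seated. I'll release gently, retreat and check.

```bash
python3 -m jog '[[0.4,0,0,0,0],[0.5,0,0,0,0],[0.5,0,0,0,0],[0.5,0,0,0,0],[0.5,0,0,8,0],[0.5,0,0,30,0],[0.5,0,0,40,0],[0.5,-30,0,40,0],[0.5,-35,0,0,0],[0.5,-35,0,0,0]]'; python3 -m jog '[[0.5,-10,0,0,0],[0.5,0,0,0,0],[0.5,0,0,0,0]]'
python3 - <<'E'
from h import *
im,d,ci=grab("wrist"); P=cloud(ci,d); save("pics/w7.png",im)
for n,c,lo,hi in(("knob",(666,188),84,98),("disc",(666,188),58,70),("mill",(656,48),115,145),("mug",(646,-91),89,100)):
    m=(d>0)&(abs(P[...,0]-c[0])<40)&(abs(P[...,1]-c[1])<40)&(P[...,2]>lo)&(P[...,2]<hi);Q=P[m]
    if m.sum(): print(n,m.sum(),(Q.min(0)+Q.max(0))/2,Q.max(0)-Q.min(0))
print(robot.sense()["opening"])
E
```

```text
t: 23.12
ee_pos: [571.3, 188.1, 180.3]
eef_rot: [-3.136, -0.171, -0.007]
wrist_force: [-1.1, 0.4, -0.3]
opening: 45.4
finger_force: 0.0
t: 23.37
ee_pos: [561.4, 188.0, 178.4]
eef_rot: [-3.137, -0.172, -0.002]
wrist_force: [0.3, -0.3, 0.4]
opening: 45.5
finger_force: 0.0
knob 427 [666.09809734 187.09570542  88.77490804] [18.91618137 18.46278898  9.40515239]
disc 2889 [666.41588364 186.81738496  64.0254364 ] [61.00684495 61.12125455 11.67792283]
mill 1144 [656.14741627  48.49664217 127.29838325] [33.28754348 33.47544145 24.56711928]
45.53051126741434
```

View pics/w7.png

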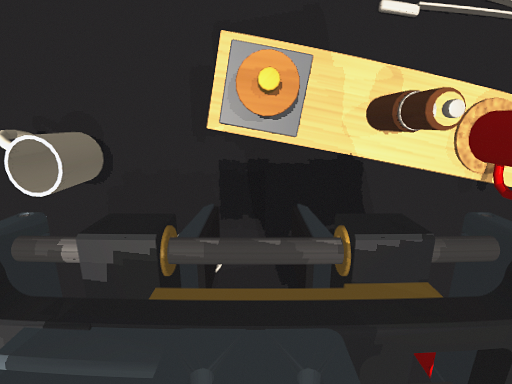

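The lid lies squarely on the cellar at (268,82). The mill (410,110) and mug (495,135) stand in place, and the gripper is clear.

```bash
python3 -c "
from bench import robot
print(robot.close_job())"
```

```text
the job is handed in; nothing more can be done
None
```

The runner is set and handed in at about 23 s: mug on the cork, cellar on the slate with its lid on, and the mill midway between them, all within about 3 mm by my camera measurements; the hand-in call returned no verdict.

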